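Swap the guide rod in the bushing stand and hold it

TASK

Swap the rod in the guide stand: lift the thin rod out of the stand's two bushings, drop it end-down into the free middle hole of the wooden rack and let it go; then take the thick rod from the rack and thread it down through the upper and then the lower bushing. Finish still holding the thick rod, spanning both bushings, its lower end showing below the lower bushing but hanging clear of the stand's base, ready for someone else to tighten the thumbscrew. Leave the centre punch standing in the rack and do not knock over or shove the glue bottle or the small wood offcut behind them.

Things in the scene. Friction and masses are not known exactly. Their poses are not given: they have to be found in the camera images.
- stand: Guide stand, fixed: dark wood base 130x110x15 mm, steel post at its +x side up to z 128, two steel arms (50 wide, x -50 to 10) one above the other, z 50-68 and 105-123, each with a 3 mm brass collar (opening 22) on a vertical 15.5 mm bore with 3 mm countersink, at x -20, y 0. Thumbscrew at the upper arm's +y side, to y 44. Origin: centre of base underside, z up.
- upper_bore (a point): Centre of the upper bushing's mouth, on top of its brass collar, 126 mm above the stand's underside; the bore runs straight down.
- lower_bore (a point): Centre of the lower bushing's mouth, on top of its brass collar, 71 mm above the stand's underside, straight below upper_bore; the bushing's underside is at 50 mm and the base's top at 15 mm.
- rack: Light wooden rack, fixed, 56x180x60 mm, with three vertical blind holes in a row at y = -60, 0, +60 mm, 15.5 mm in diameter, 50 mm deep (floor at z 10), slightly chamfered. Thick rod in one end hole, centre punch in the other; which is which varies. Origin: centre of its underside, z up.
- free_hole (a point): Centre of the mouth of the rack's middle hole, which is free, at the rack's top face (60 mm up).
- thin_rod: Thin plain steel rod, 8 mm in diameter, 180 mm long, about 70 g, standing through both bushings with its lower end on the stand's base, loose in the bores. Origin: centre of its lower end; z along the rod to its upper end.
- thick_rod: Thick plain steel rod, 12 mm in diameter, 180 mm long, about 160 g, the lower end chamfered 2 mm, standing in an end hole of the rack with 130 mm showing. Origin: centre of its lower end; z along the rod to its upper end.
- punch: Dark steel centre punch, 12 mm in diameter and 130 mm long, tapering to a point at the top, standing in the other end hole of the rack. To be left there. Origin: centre of its lower end; z up.
- glue: Glue bottle, 58 mm in diameter, 164 mm high, standing on the bench. Origin: centre of its underside.
- offcut: Small light wood offcut, 45 x 60 x 20 mm, lying on the bench. Origin: centre of its underside.

How it is judged:
On the way, in this order (a step that is already met when the one before it is completed fails the run):
1. the thin rod has been lifted out of both bushings (z of thin_rod in the frame of stand above 0.127 m), for 0.1 s.
2. the thin rod stands in the rack's middle hole, let go (horizontal distance between thin_rod and free_hole below 0.01 m and z of thin_rod in the frame of rack below 0.025 m and angle between thin_rod's own z axis and vertical below 0.25 rad and contact force between thin_rod and the fingers below 0.3 N), for 0.2 s.
3. the thick rod's lower end has passed through the upper bushing (horizontal distance between thick_rod and upper_bore below 0.01 m and z of thick_rod in the frame of stand below 0.105 m and angle between thick_rod's own z axis and vertical below 0.2 rad), for 0.05 s.
At the end, for the whole second after the job is handed in: Thin rod in the middle hole, free and still (10 mm off axis at most, end under 25 mm up, lean under 0.25 rad). Thick rod gripped (over 2 N), still, within 0.12 rad of upright, lower end within 7 mm of the bore axis, 17 to 48 mm above the stand's underside. Punch within 25 mm of its start (all of step 2 and linear speed of thin_rod below 0.03 m/s and horizontal distance between thick_rod and lower_bore below 0.007 m and angle between thick_rod's own z axis and vertical below 0.12 rad and z of thick_rod in the frame of stand between 0.017 and 0.048 m and contact force between thick_rod and the fingers above 2 N and linear speed of thick_rod below 0.02 m/s and distance of punch from where it was at the start of the episode below 0.025 m); the arm keeps its last pose, push and grip.
It fails at once if the centre punch is pulled or knocked out of its place (distance of punch from where it was at the start of the episode above 0.03 m).
It fails at once if the glue bottle is knocked over or shoved (angle between glue's own z axis and vertical above 0.5 rad or distance of glue from where it was at the start of the episode above 0.05 m).
It fails at once if the offcut is shoved away (distance of offcut from where it was at the start of the episode above 0.05 m).
It also fails if it takes over 64 s, if anything falls off the work surface, if the arm or the gripper's body presses on something with over 40 N, if the wrist force passes 120 N, or if a joint passes its speed limit or range.

ROBOT

A 6-joint arm with a two-finger parallel gripper is mounted at the origin on a cart in front of the work surface, level with it; the furniture and walls round the work are solid. World frame = base frame: x ahead of the robot, y to its left, z up, the work surface at z = 0. Lengths are in m, angles in rad, forces in N, time in s.
With the tool pointing down it reaches from about 0.375 to 0.975 m from the base axis. Payload 3.8 kg.
Tool frame: the origin (TCP) lies at the very end of the fingers, on their centre line; the grasp point (between the pads) lies 19 mm behind it (bot.pinch_z is the distance from the TCP to the grasp point, in m); x points along the fingers, y is the direction in which the jaws open and shut, and the axes are right-handed (so a half turn about x gives the same grasp; the last joint's range is limited). The gripper opens to 85 mm and grips with 20 to 120 N. Pads are 22 mm wide; open, the fingers measure 114 mm over their backs; the gripper's body (76 mm by 85 mm) begins 54 mm behind the grasp point. The pads swing forward as they close: fully open they stand 13 mm farther back than shut.
Start: joints at [1.261, 0.264, 1.604, -0, 1.274, -0.037], TCP at [0.182, 0.65, 0.207] pointing down, gripper open.
Joint ranges: [-2.63, 2.63], [-0.94, 2.18], [0.31, 2.57], [-1.31, 4.45], [0, 2.66], [-2.55, 2.55]. Speed limits (rad/s): [2.57, 2.57, 3.14, 3.14, 3.14, 3.14].

INTERFACE

Orientations are given as a rotation vector (axis times angle).
In Python, from workcell import monitor, imaging, finish_job, bot gives the robot as it stands.
- The arm moves only by the tool jog_arm, never from a script. Its argument "rows" is a list of rows, each a list of 7 numbers: the shift along the tool's x, y, z in m, then the turn, a rotation vector about the tool's x, y, z in rad, then the opening in per cent of the stroke, from 0 (shut) to 100 (fully open). A call has 1 to 20 rows; each row is the pose to reach, as a shift and turn from the pose measured when the call began, along the tool's axes at that moment; what a row does not reach only later rows make up. A row lasts 1/10 s, in which the tool goes at most 50 mm and 8.59 degrees, less where a joint would pass 70% of its speed; a pose out of reach is approached as far as the arm can. A call with a gripper value outside its range is refused whole. The fingers move at their own pace and stop on an object; "force" is the grip in N (left out, the last holds). Time passes only in rows, so rows that repeat a pose let the fingers close. It gives the time, the measured TCP pose, the force and the opening at its end, in the units of the state.
- monitor.read_state(): the state, without advancing time (a new reading comes with each control period).
- imaging.read_camera(name): name is "side" or "top"; returns the picture (384x512x3 uint8, blue, green, red); there is no depth.
- imaging.camera_params(name): a dict with "fx", "fy", "cx", "cy" (pixels), "k1" (the pictures are not rectified: a ray, as slopes to the right and down, at radius r is drawn at 1 + k1 r^2 times it, then the intrinsics apply), "T" (4x4, takes a point from camera to world coordinates). Camera axes: x right, y down, z forward; pixel columns grow to the right and rows downward; lengths in m; the calibration is good to about 2 mm. A picture is of the moment at which its call begins. camera_params takes no time and is no camera call.
- finish_job(): hands the job in, once; it reports no verdict.
The state is a dict: "time": time; "q": joint angles; "joint_vel": joint speeds; "joint_torque": joint torques, N m; "tool_pos": TCP position; "tcp_rot": TCP orientation; "wrist_force": force on the tool from outside, world axes, zero at the start; "torque": the same for the moment, N m; "width": opening from 0.0 (shut) to 1.0 (fully open).
Only numpy, scipy, OpenCV 4.12 (cv2) and the standard library are available. Lean on these libraries where they do the work, as an engineer would, in place of code of your own. Each camera call takes 0.05 s, during which the arm holds its last target. There are 200 camera calls.

## Working session

There is one attempt and no reset: what is moved stays moved. The work goes in short steps, Python scripts to look and compute and a tool call to move; the robot and the scene stay as the last step left them, time stands still between calls to the robot, and variables do not carry over. Pictures are saved under pics/ and viewed, about 8 in all and at most 12, crops included, and the job is handed in when it is done.

Besides the shell and the picture viewer there is one more tool, called after "Call:" as name([rows], argument=value, ...), one row to a line, values as JSON. jog_arm: Moves the arm, as the interface text tells. Its arguments: {"type":"object","properties":{"rows":{"type":"array","items":{"type":"array","items":{"type":"number"}}},"force":{"type":"number"}},"required":["rows"]}

```bash
ls; mkdir -p pics; python3 - <<'E'
from workcell import monitor, imaging, bot
import cv2,numpy as np
for n in("side","top"):
    im=imaging.read_camera(n);cv2.imwrite(f"pics/{n}0.png",im)
    p=imaging.camera_params(n);print(n,{k:(np.round(v,4).tolist() if k=='T' else v) for k,v in p.items()})
print(monitor.read_state()); print([a for a in dir(bot) if a[0]!='_'])
E
```

```text
pics
side {'fx': 396.0882057527378, 'fy': 396.0882057527378, 'cx': 262.2538072170114, 'cy': 194.25841529964748, 'k1': -0.07336790952010497, 'T': [[0.9008, -0.1924, 0.3893, 0.2488], [-0.4334, -0.3407, 0.8343, -0.6759], [-0.0279, -0.9203, -0.3902, 0.4577], [0.0, 0.0, 0.0, 1.0]]}
top {'fx': 360.6032126683391, 'fy': 360.6032126683391, 'cx': 250.5615877210025, 'cy': 193.94551942211413, 'k1': -0.006336601897504523, 'T': [[-0.0356, -0.9701, 0.24, 0.3697], [-0.9994, 0.0353, -0.0056, 0.0353], [-0.003, -0.24, -0.9708, 1.015], [0.0, 0.0, 0.0, 1.0]]}
{'time': 0.1, 'q': array([ 1.26108519e+00,  2.64678862e-01,  1.60526758e+00,  2.01409451e-05,
        1.27371297e+00, -3.69444419e-02]), 'joint_vel': array([ 4.53293327e-04, -3.38866824e-03, -3.65770539e-03, -7.37001362e-05,
        8.37256004e-04,  1.02371992e-03]), 'joint_torque': array([ 4.48114579e-04, -5.16700566e+01, -3.68590879e+01,  4.64614203e-06,
        6.15076409e-03, -3.28612657e-06]), 'tool_pos': array([0.18164462, 0.64934423, 0.2061696 ]), 'tcp_rot': array([ 0.21252562,  1.5605457 , -0.2157265 ]), 'wrist_force': array([-0.11478146,  0.0336946 , -0.42463352]), 'torque': array([-0.02355034,  0.01689448, -0.02559915]), 'width': 0.9976820773531304}
['MotionError', 'pinch_z']
```

View pics/side0.png

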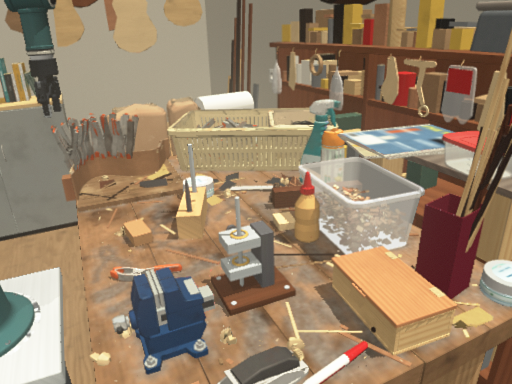

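View pics/top0.png

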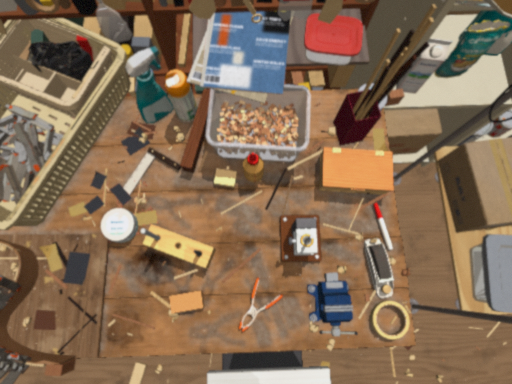

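The side view shows the stand at about (250,265) with the thin rod top at (237,198), the rack at (192,215) with the thick rod top at (191,146), the punch at (187,182), and the glue at (307,210). In the top view the rack is at (178,247), the stand at (300,240), the glue at (253,168), the offcut at (225,178) and the vise at (333,300). Next I'll zoom in.

```bash
cat > h.py <<'E'
import numpy as np,cv2
from workcell import monitor, imaging, bot
from scipy.spatial.transform import Rotation as R
P={n:imaging.camera_params(n) for n in("side","top")}
def ray(n,uv):
    p=P[n];K=np.array([[p['fx'],0,p['cx']],[0,p['fy'],p['cy']],[0,0,1]])
    d=(np.array(uv,float)-[p['cx'],p['cy']])/[p['fx'],p['fy']];s=d.copy()
    for _ in range(10): s=d/(1+p['k1']*(s@s))
    T=np.array(p['T']);return T[:3,3],T[:3,:3]@np.r_[s,1]
def plane(n,uv,z):
    o,d=ray(n,uv);return o+d*(z-o[2])/d[2]
def tri(a,b):
    o1,d1=ray("side",a);o2,d2=ray("top",b)
    t=np.linalg.lstsq(np.c_[d1,-d2],o2-o1,rcond=None)[0]
    return (o1+t[0]*d1+o2+t[1]*d2)/2,np.linalg.norm(o1+t[0]*d1-o2-t[1]*d2)
def proj(n,X):
    p=P[n];c=np.linalg.inv(p['T'])@np.r_[X,1];s=c[:2]/c[2];s=s*(1+p['k1']*(s@s))
    return s*[p['fx'],p['fy']]+[p['cx'],p['cy']]
def delta(pos,Rw):
    "shift/turn in tool axes to go to world pos, rotation matrix Rw"
    s=monitor.read_state();R0=R.from_rotvec(s['tcp_rot'])
    return R0.inv().apply(np.array(pos)-s['tool_pos']),(R0.inv()*R.from_matrix(Rw)).as_rotvec()
E
python3 - <<'E'
from h import *
t=cv2.imread("pics/top0.png");s=cv2.imread("pics/side0.png")
def crop(im,x,y,w,h,k,st=10):
    c=cv2.resize(im[y:y+h,x:x+w],None,fx=k,fy=k,interpolation=cv2.INTER_CUBIC)
    for i in range(-x%20,w,20): cv2.putText(c,str(x+i),(i*k,8),0,.3,(0,0,255));cv2.line(c,(i*k,10),(i*k,14),(0,0,255))
    for j in range(-y%20,h,20): cv2.putText(c,str(y+j),(0,j*k+4),0,.3,(0,0,255));cv2.line(c,(20,j*k),(25,j*k),(0,0,255))
    return c
a=crop(t,130,215,100,60,4);b=crop(t,270,205,60,60,6)
c=crop(s,165,135,60,110,5); 
d=crop(s,205,185,100,130,4)
o=np.zeros((600,800,3),np.uint8)
o[:240,:400]=a;o[240:600,:360]=b
o2=np.zeros((600,800,3),np.uint8);o2[:550,:300]=c;o2[:520,310:710]=d
cv2.imwrite("pics/a1.png",o[:, :400]);cv2.imwrite("pics/a2.png",o2)
E
```

```text
(no output)
```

View pics/a1.png

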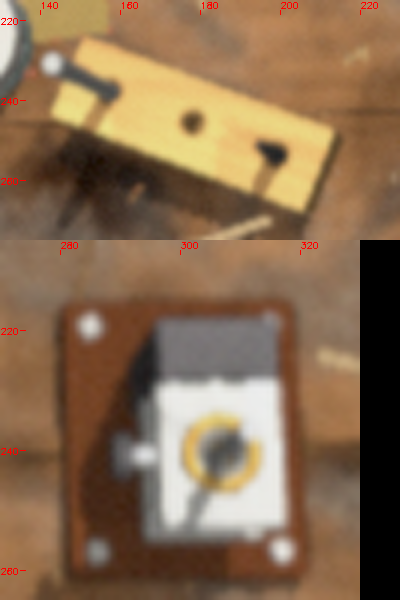

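View pics/a2.png

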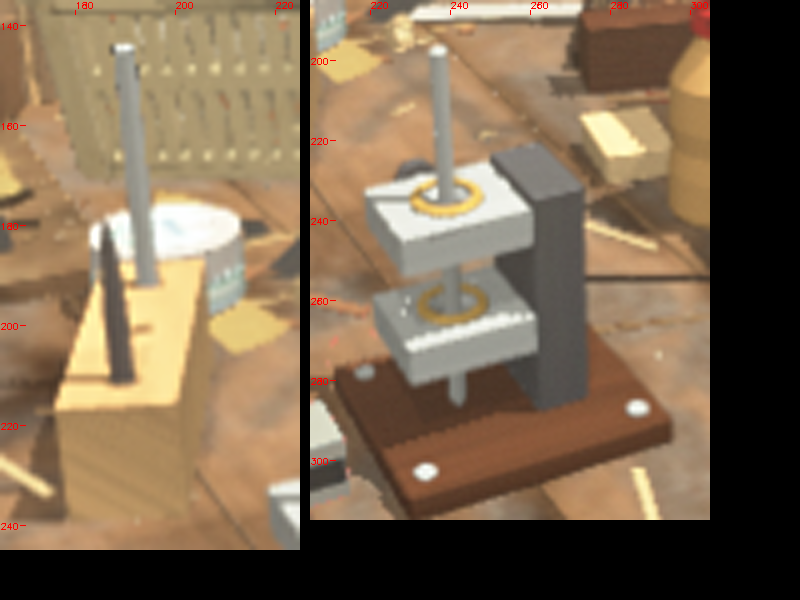

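The zoomed top view puts the free hole at (178,245.5), the thick rod top at (143,231) and the brass collar at (307,240.5). In the zoomed side view the collars are at (239,234) and (240.8,260.8), the thin rod top at (237,197.5) and the thick rod top at (190,144.5).

```bash
python3 - <<'E'
from h import *
np.set_printoptions(precision=4,suppress=True)
t=cv2.imread("pics/top0.png");s=cv2.imread("pics/side0.png")
# brass collars: minAreaRect/ellipse centre of mask
def brass(im,x0,x1,y0,y1):
    h=cv2.cvtColor(im,cv2.COLOR_BGR2HSV)[y0:y1,x0:x1];m=cv2.inRange(h,(15,110,120),(32,255,255))
    p=cv2.findNonZero(m).reshape(-1,2);e=cv2.minEnclosingCircle(p);lo,hi=p.min(0),p.max(0);return (lo+hi)/2+[x0,y0],hi-lo+1
ct=brass(t,296,318,228,255);cs=brass(s,225,255,222,244);cl=brass(s,225,255,250,270);print(ct,cs,cl)
print("upper",plane("top",ct[0],.126),plane("side",cs[0],.126),tri(cs[0],ct[0]),"lower side",plane("side",cl[0],.071))
print("thin top side",plane("side",(237,197.5),.195))
print("hole top",plane("top",(178,245.5),.06),"side",plane("side",(193.2,200.6),.06),tri((193.2,200.6),(178,245.5)))
print("thick top",plane("top",(143,230.8),.19),plane("side",(189.8,144.4),.19))
print("thick exit",plane("top",(157.5,238),.06),plane("side",(194,191.5),.06))
print("punch exit",plane("top",(197.5,253),.06),plane("side",(189.3,211),.06))
h=cv2.cvtColor(t,cv2.COLOR_BGR2HSV)
# rack top mask
m=cv2.inRange(h,(17,60,150),(32,255,255));m[:, :140]=0;m[:,220:]=0;m[:222]=0;m[272:]=0
c=max(cv2.findContours(m,0,2)[0],key=cv2.contourArea);r=cv2.minAreaRect(c);print("rack",r,[plane("top",q,.06)[:2] for q in cv2.boxPoints(r)])
# stand base corners from crop
for uv in [(279.7,215.5),(319.5,215.5),(320.8,261.5),(281,261.8)]: print("base",plane("top",uv,.015))
print("glue",plane("top",(253,158),.164),"offcut",plane("top",(225,178),.02),"vise",plane("top",(333,280),.1),plane("top",(315,300),.1))
E
```

```text
(array([306.5, 240. ]), array([12, 11], dtype=int32)) (array([236., 230.]), array([23, 17], dtype=int32)) (array([236.5, 258. ]), array([24, 15], dtype=int32))
upper [ 0.4678 -0.1033  0.126 ] [ 0.4685 -0.0904  0.126 ] (array([ 0.4657, -0.1019,  0.1325]), np.float64(0.0028826731622630278)) lower side [ 0.4646 -0.0942  0.071 ]
thin top side [ 0.468 -0.106  0.195]
hole top [0.4728 0.226  0.06  ] side [0.4763 0.2232 0.06  ] (array([0.4749, 0.2258, 0.0589]), np.float64(0.004046404613797074))
thick top [0.4953 0.281  0.19  ] [0.496  0.2769 0.19  ]
thick exit [0.4945 0.2806 0.06  ] [0.4956 0.2806 0.06  ]
punch exit [0.4513 0.1745 0.06  ] [0.4503 0.168  0.06  ]
rack ((173.78607177734375, 242.45619201660156), (77.75485229492188, 25.41571617126465), 21.037511825561523) [array([0.4906, 0.3455]), array([0.5535, 0.3237]), array([0.4718, 0.1293]), array([0.4113, 0.1538])]
base [ 0.5515 -0.0503  0.015 ]
base [ 0.5474 -0.1622  0.015 ]
base [ 0.4201 -0.1554  0.015 ]
base [ 0.4232 -0.0468  0.015 ]
glue [0.6721 0.021  0.164 ] offcut [0.6655 0.1012 0.02  ] vise [ 0.3699 -0.1656  0.1   ] [ 0.3241 -0.1175  0.1   ]
```

```bash
python3 - <<'E'
from h import *
np.set_printoptions(precision=4,suppress=True)
s=monitor.read_state();M=R.from_rotvec(s['tcp_rot']).as_matrix();print(M)
print("upper",plane("side",(239,234),.126),"lower",plane("side",(240.75,260.75),.071))
x=np.array([0,0,-1.])
for sg in(1,-1):
    y=sg*np.array([.928,-.373,0]);y/=np.linalg.norm(y);W=np.c_[x,y,np.cross(x,y)]
    print(sg,delta((.467,-.104,.25),W))
E
```

```text
[[-0.0006  0.2694  0.963 ]
 [-0.002   0.963  -0.2694]
 [-1.     -0.0021 -0.0001]]
upper [ 0.4675 -0.1066  0.126 ] lower [ 0.4679 -0.1064  0.071 ]
1 (array([-0.0425, -0.6487,  0.4778]), array([1.6802, 0.0017, 0.0016]))
-1 (array([-0.0425, -0.6487,  0.4778]), array([-1.4614, -0.0016,  0.0016]))
```

Call:
jog_arm([
  [-0.064,-0.277,0.304,0.8,0,0,60],
  [-0.064,-0.277,0.304,0.8,0,0,60],
  [-0.064,-0.277,0.304,0.8,0,0,60],
  [-0.064,-0.277,0.304,0.8,0,0,60],
  [-0.064,-0.277,0.304,0.8,0,0,60],
  [-0.064,-0.277,0.304,0.8,0,0,60],
  [-0.064,-0.277,0.304,0.8,0,0,60],
  [-0.0425,-0.649,0.478,1.68,0,0,60],
  [-0.0425,-0.649,0.478,1.68,0,0,60],
  [-0.0425,-0.649,0.478,1.68,0,0,60],
  [-0.0425,-0.649,0.478,1.68,0,0,60],
  [-0.0425,-0.649,0.478,1.68,0,0,60],
  [-0.0425,-0.649,0.478,1.68,0,0,60],
  [-0.0425,-0.649,0.478,1.68,0,0,60],
  [-0.0425,-0.649,0.478,1.68,0,0,60],
  [-0.0425,-0.649,0.478,1.68,0,0,60],
  [-0.0425,-0.649,0.478,1.68,0,0,60],
  [-0.0425,-0.649,0.478,1.68,0,0,60],
  [-0.0425,-0.649,0.478,1.68,0,0,60],
  [-0.0425,-0.649,0.478,1.68,0,0,60],
])

```text
time: 2.1
tool_pos: [0.4667, -0.1033, 0.2497]
tcp_rot: [1.482, 1.004, -1.486]
wrist_force: [-0.5, -0.2, -0.4]
width: 0.599
```

Call:
jog_arm([
  [0.045,0,0,0,0,0,60],
  [0.09,0,0,0,0,0,60],
  [0.104,0,0,0,0,0,60],
  [0.104,0,0,0,0,0,60],
  [0.104,0,0,0,0,0,0],
  [0.104,0,0,0,0,0,0],
  [0.104,0,0,0,0,0,0],
  [0.104,0,0,0,0,0,0],
  [0.104,0,0,0,0,0,0],
  [0.104,0,0,0,0,0,0],
  [0.104,0,0,0,0,0,0],
  [0.104,0,0,0,0,0,0],
], force=60)

```text
time: 3.3
tool_pos: [0.4684, -0.1039, 0.1479]
tcp_rot: [1.485, 1.0, -1.483]
wrist_force: [0.6, 1.4, 5.8]
width: 0.071
```

Call:
jog_arm([
  [-0.03,0,0,0,0,0,0],
  [-0.06,0,0,0,0,0,0],
  [-0.09,0,0,0,0,0,0],
  [-0.12,0,0,0,0,0,0],
  [-0.14,0,0,0,0,0,0],
  [-0.14,0,0,0,0,0,0],
  [-0.14,0,0,0,0,0,0],
  [-0.14,0,0,0,0,0,0],
])

```text
time: 4.1
tool_pos: [0.467, -0.1034, 0.286]
tcp_rot: [1.483, 1.003, -1.485]
wrist_force: [-0.5, 0.7, -1.1]
width: 0.069
```

```bash
python3 - <<'E'
from h import *
s=monitor.read_state();print(s['tool_pos'],s['width'],s['wrist_force'])
a=imaging.read_camera("side")[90:280,190:320];b=imaging.read_camera("top")[180:280,260:350]
a=cv2.resize(a,None,fx=3,fy=3,interpolation=2);b=cv2.resize(b,None,fx=4,fy=4,interpolation=2)
o=np.zeros((570,760,3),np.uint8);o[:,:390]=a;o[:400,400:]=b;cv2.imwrite("pics/b.png",o)
E
```

```text
[ 0.46697193 -0.10342937  0.2860181 ] 0.06862785441802202 [-0.53614637  0.66588674 -1.11117026]
```

View pics/b.png

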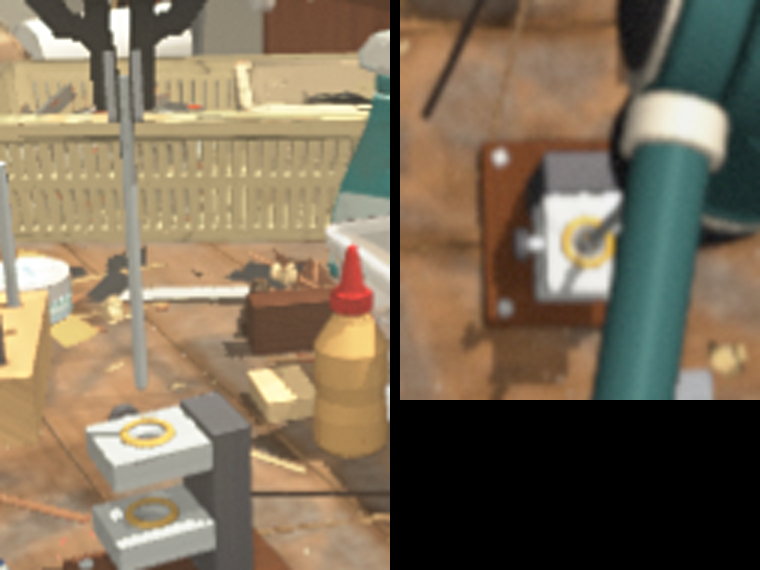

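The picture shows the thin rod held, its lower end at side pixel (237,219), above the upper collar at (239,234). I'll work out where that end is.

```bash
python3 - <<'E'
from h import *
np.set_printoptions(precision=4,suppress=True)
for z in(.148,.153): print(plane("side",(237,219.3),z))
print("top grip",plane("side",(190+123/3,90+110/3),.3))
W=R.from_rotvec(monitor.read_state()['tcp_rot']).as_matrix();print(W)
print(proj("side",(.467,-.1034,.153)),proj("side",(.467,-.1034,.305)))
for p in[(.474,.225,.286),(.474,.225,.18)]: print(delta(p,W)[0])
E
```

```text
[ 0.4705 -0.0932  0.148 ]
[ 0.4669 -0.1026  0.153 ]
top grip [ 0.4889 -0.042   0.3   ]
[[-0.0005  0.9281 -0.3724]
 [-0.0013 -0.3724 -0.9281]
 [-1.      0.      0.0014]]
[237.2157 219.461 ] [232.1781 132.9708]
[-0.0005 -0.1157 -0.3074]
[ 0.1055 -0.1158 -0.3075]
```

Call:
jog_arm([
  [-0.01,-0.016,-0.042,0,0,0,0],
  [-0.01,-0.033,-0.087,0,0,0,0],
  [-0.01,-0.049,-0.131,0,0,0,0],
  [-0.01,-0.066,-0.175,0,0,0,0],
  [-0.01,-0.082,-0.219,0,0,0,0],
  [-0.01,-0.099,-0.263,0,0,0,0],
  [-0.01,-0.1157,-0.3074,0,0,0,0],
  [-0.01,-0.1157,-0.3074,0,0,0,0],
  [-0.01,-0.1157,-0.3074,0,0,0,0],
  [0.03,-0.1157,-0.3074,0,0,0,0],
  [0.065,-0.1157,-0.3074,0,0,0,0],
  [0.065,-0.1157,-0.3074,0,0,0,0],
  [0.065,-0.1157,-0.3074,0,0,0,0],
])

```text
time: 5.5
tool_pos: [0.4736, 0.2234, 0.22]
tcp_rot: [1.482, 1.002, -1.489]
wrist_force: [0.1, -0.1, -0.3]
width: 0.066
```

```bash
python3 - <<'E'
from h import *
s=monitor.read_state();print(s['tool_pos'],s['width'],s['wrist_force'])
t=s['tool_pos'];print(proj("side",t-[0,0,.133]), proj("side",(.474,.225,.06)))
a=imaging.read_camera("side")[110:230,150:230];b=imaging.read_camera("top")[205:275,130:230]
a=cv2.resize(a,None,fx=5,fy=5,interpolation=2);b=cv2.resize(b,None,fx=4,fy=4,interpolation=2)
o=np.zeros((600,800,3),np.uint8);o[:,:400]=a;o[:280,400:]=b;cv2.imwrite("pics/c.png",o)
E
```

```text
[0.47361267 0.22335448 0.22003973] 0.06629373892538278 [ 0.10889943 -0.06744123 -0.34253216]
[191.09612309 190.84437144] [192.1113706 200.5204098]
```

View pics/c.png

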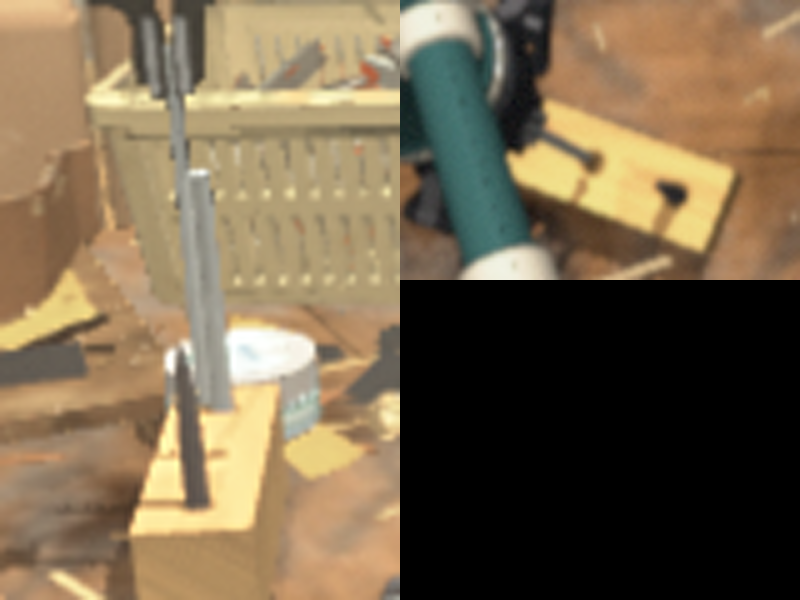

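The thin rod's tip is at side pixel (191.4,191), less than a pixel from where I predicted it. In the top view it sits over the hole mouth at about (178,245). I'll nudge it 2 mm and lower it.

Call:
jog_arm([
  [0,0.0004,-0.0018,0,0,0,0],
  [0.01,0.0004,-0.0018,0,0,0,0],
  [0.02,0.0004,-0.0018,0,0,0,0],
  [0.03,0.0004,-0.0018,0,0,0,0],
  [0.04,0.0004,-0.0018,0,0,0,0],
  [0.05,0.0004,-0.0018,0,0,0,0],
  [0.06,0.0004,-0.0018,0,0,0,0],
  [0.06,0.0004,-0.0018,0,0,0,0],
])

```text
time: 6.4
tool_pos: [0.4752, 0.2255, 0.1604]
tcp_rot: [1.483, 1.002, -1.487]
wrist_force: [0.3, -1.0, -0.5]
width: 0.069
```

Call:
jog_arm([
  [0.01,0,0,0,0,0,0],
  [0.0145,0,0,0,0,0,0],
  [0.0145,0,0,0,0,0,0],
  [0.0145,0,0,0,0,0,85],
  [0.0145,0,0,0,0,0,85],
  [0.0145,0,0,0,0,0,85],
  [0.0145,0,0,0,0,0,85],
  [0.0145,0,0,0,0,0,85],
  [0.0145,0,0,0,0,0,85],
  [-0.02,0,0,0,0,0,85],
  [-0.06,0,0,0,0,0,85],
  [-0.1,0,0,0,0,0,85],
  [-0.1,0,0,0,0,0,85],
])

```text
time: 7.7
tool_pos: [0.4791, 0.2273, 0.2678]
tcp_rot: [1.494, 1.0, -1.475]
wrist_force: [0.6, 0.7, 1.0]
width: 0.849
```

```bash
python3 - <<'E'
from h import *
np.set_printoptions(precision=4,suppress=True)
s=monitor.read_state();print(s['tool_pos'],s['width'],s['wrist_force'])
W=R.from_rotvec(s['tcp_rot']).as_matrix()
print(delta((.4955,.2805,.26),W))
a=imaging.read_camera("side")[110:230,150:230];b=imaging.read_camera("top")[205:275,130:230]
a=cv2.resize(a,None,fx=5,fy=5,interpolation=2);b=cv2.resize(b,None,fx=4,fy=4,interpolation=2)
o=np.zeros((600,800,3),np.uint8);o[:,:400]=a;o[:280,400:]=b;cv2.imwrite("pics/d.png",o)
E
```

```text
[0.4791 0.2273 0.2678] 0.8492603718614538 [0.5551 0.6776 0.9819]
(array([ 0.0082, -0.0047, -0.0555]), array([-0., -0., -0.]))
```

View pics/d.png

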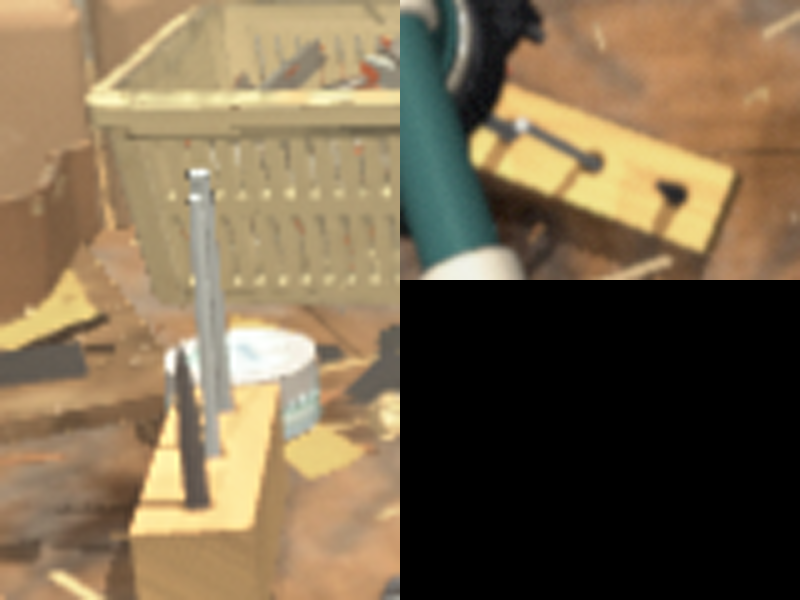

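The thin rod stands in the middle hole, let go. Its top is at side pixel (188.6,150) and top-view pixel (159.8,236.5). I'll check its lean and the arm's state.

```bash
python3 - <<'E'
from h import *
np.set_printoptions(precision=4,suppress=True)
print(plane("side",(188.6,150),.19),plane("top",(159.75,236.5),.19),tri((188.6,150),(159.75,236.5)))
s=monitor.read_state();print(s['tool_pos'],s['width'],s['wrist_force'])
W=R.from_rotvec(s['tcp_rot']).as_matrix();print(W)
x=np.array([0,0,-1.]);y=np.array([.928,-.373,0]);y/=np.linalg.norm(y);W=np.c_[x,y,np.cross(x,y)]
print(delta((.4955,.2805,.26),W))
print(delta((.4955,.2805,.14),W))
E
```

```text
[0.4795 0.2296 0.19  ] [0.4808 0.2421 0.19  ] (array([0.4821, 0.2429, 0.1861]), np.float64(0.0015403469302591069))
[0.4762 0.226  0.2619] 0.8511999897201603 [-0.3711  0.7896 -0.9751]
[[ 0.002   0.9276 -0.3735]
 [-0.0005 -0.3735 -0.9276]
 [-1.      0.002  -0.0003]]
(array([ 0.002 , -0.0024, -0.0577]), array([-0.0006, -0.0003, -0.002 ]))
(array([ 0.122 , -0.0026, -0.0577]), array([-0.0006, -0.0003, -0.002 ]))
```

Call:
jog_arm([
  [0.002,-0.0012,-0.03,0,0,0,85],
  [0.002,-0.0024,-0.0577,0,0,0,85],
  [0.002,-0.0024,-0.0577,0,0,0,70],
  [0.002,-0.0024,-0.0577,0,0,0,70],
  [0.04,-0.0024,-0.0577,0,0,0,70],
  [0.08,-0.0024,-0.0577,0,0,0,70],
  [0.11,-0.0024,-0.0577,0,0,0,70],
  [0.121,-0.0024,-0.0577,0,0,0,70],
  [0.121,-0.0024,-0.0577,0,0,0,70],
  [0.121,-0.0024,-0.0577,0,0,0,0],
  [0.121,-0.0024,-0.0577,0,0,0,0],
  [0.121,-0.0024,-0.0577,0,0,0,0],
  [0.121,-0.0024,-0.0577,0,0,0,0],
  [0.121,-0.0024,-0.0577,0,0,0,0],
  [0.121,-0.0024,-0.0577,0,0,0,0],
  [0.121,-0.0024,-0.0577,0,0,0,0],
  [0.121,-0.0024,-0.0577,0,0,0,0],
  [0.121,-0.0024,-0.0577,0,0,0,0],
], force=80)

```text
time: 9.6
tool_pos: [0.497, 0.2812, 0.1431]
tcp_rot: [1.489, 1.001, -1.48]
wrist_force: [-1.1, -0.6, 5.3]
width: 0.107
```

Call:
jog_arm([
  [-0.02,0,0,0,0,0,0],
  [-0.05,0,0,0,0,0,0],
  [-0.09,0,0,0,0,0,0],
  [-0.13,0,0,0,0,0,0],
  [-0.17,0,0,0,0,0,0],
  [-0.205,0,0,0,0,0,0],
  [-0.208,0,0,0,0,0,0],
  [-0.208,0,0,0,0,0,0],
  [-0.208,0,0,0,0,0,0],
])

```text
time: 10.5
tool_pos: [0.4951, 0.2805, 0.3488]
tcp_rot: [1.486, 1.002, -1.483]
wrist_force: [-0.4, -0.1, -1.7]
width: 0.107
```

```bash
python3 - <<'E'
from h import *
np.set_printoptions(precision=4,suppress=True)
s=monitor.read_state();print(s['tool_pos'],s['width'],s['wrist_force'])
x=np.array([0,0,-1.]);y=np.array([.928,-.373,0]);y/=np.linalg.norm(y);W=np.c_[x,y,np.cross(x,y)]
print(delta((.467,-.104,s['tool_pos'][2]),W))
E
```

```text
[0.4951 0.2805 0.3488] 0.10715393859104899 [-0.3671 -0.0984 -1.7329]
(array([0.    , 0.1175, 0.3672]), array([-0.0004, -0.0005, -0.002 ]))
```

Call:
jog_arm([
  [0,0.0147,0.0459,0,0,-0.002,0],
  [0,0.0294,0.0918,0,0,-0.002,0],
  [0,0.044,0.1377,0,0,-0.002,0],
  [0,0.0588,0.1836,0,0,-0.002,0],
  [0,0.0734,0.2295,0,0,-0.002,0],
  [0,0.088,0.2754,0,0,-0.002,0],
  [0,0.103,0.3213,0,0,-0.002,0],
  [0,0.112,0.35,0,0,-0.002,0],
  [0,0.1175,0.3672,0,0,-0.002,0],
  [0,0.1175,0.3672,0,0,-0.002,0],
  [0.03,0.1175,0.3672,0,0,-0.002,0],
  [0.06,0.1175,0.3672,0,0,-0.002,0],
  [0.074,0.1175,0.3672,0,0,-0.002,0],
  [0.074,0.1175,0.3672,0,0,-0.002,0],
  [0.074,0.1175,0.3672,0,0,-0.002,0],
])

```text
time: 12.0
tool_pos: [0.4672, -0.1035, 0.2749]
tcp_rot: [1.485, 1.005, -1.485]
wrist_force: [0.5, 0.0, -1.3]
width: 0.11
```

```bash
python3 - <<'E'
from h import *
np.set_printoptions(precision=4,suppress=True)
s=monitor.read_state();t=s['tool_pos'];print(t,s['width'],s['wrist_force'])
print("pred tip",proj("side",t-[0,0,.133]),proj("top",t-[0,0,.133]),"bore",proj("side",(.467,-.1045,.126)),proj("top",(.467,-.1045,.126)))
a=imaging.read_camera("side")[150:270,200:280];b=imaging.read_camera("top")[210:270,275:335]
a=cv2.resize(a,None,fx=5,fy=5,interpolation=2);b=cv2.resize(b,None,fx=6,fy=6,interpolation=2)
o=np.zeros((600,800,3),np.uint8);o[:,:400]=a;o[:360,410:770]=b;cv2.imwrite("pics/e.png",o)
E
```

```text
[ 0.4672 -0.1035  0.2749] 0.1104976563029059 [ 0.4511  0.0307 -1.3362]
pred tip [237.7007 225.1872] [307.5615 239.4622] bore [238.2784 233.54  ] [307.0026 240.2999]
```

View pics/e.png

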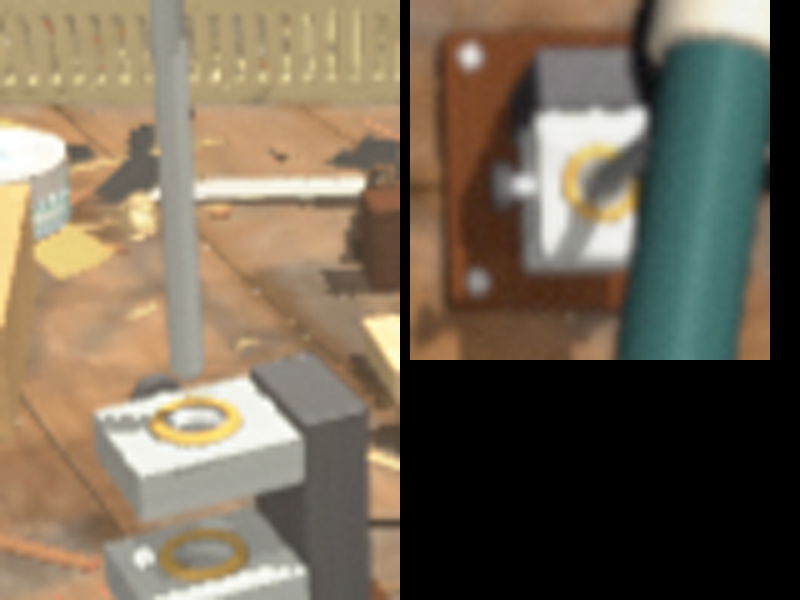

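The thick rod's tip is at side pixel (237.4,224), above the upper collar at (239.2,234.2). In the top view the collar is at (306.7,240.7), with the rod end over it. I'll compute the offset between them.

```bash
python3 - <<'E'
from h import *
np.set_printoptions(precision=4,suppress=True)
for z in(.140,.142,.144):print("tip",z,plane("side",(237.4,224.2),z))
print("collar",plane("side",(239.2,234.2),.126),plane("top",(306.7,240.7),.126))
print("lowcollar",plane("side",(200+204/5,150+554/5),.071))
# rod axis: midpoints of rod edges at rows in side crop
a=cv2.imread("pics/e.png")
print("axis px", proj("side",(.4672,-.1035,.18)),proj("side",(.4672,-.1035,.22)))
print("lowcollar px pred",proj("side",(.467,-.105,.071)))
E
```

```text
tip 0.14 [ 0.4695 -0.0963  0.14  ]
tip 0.142 [ 0.4681 -0.1     0.142 ]
tip 0.144 [ 0.4667 -0.1036  0.144 ]
collar [ 0.4675 -0.1075  0.126 ] [ 0.466  -0.1037  0.126 ]
lowcollar [ 0.4679 -0.1066  0.071 ]
axis px [236.5038 205.1982] [235.217  183.2205]
lowcollar px pred [239.9892 260.5084]
```

Call:
jog_arm([
  [0,0.0016,0.001,0,0,0,0],
  [0,0.0016,0.001,0,0,0,0],
  [0.008,0.0016,0.001,0,0,0,0],
  [0.016,0.0016,0.001,0,0,0,0],
  [0.02,0.0016,0.001,0,0,0,0],
  [0.024,0.0016,0.001,0,0,0,0],
  [0.028,0.0016,0.001,0,0,0,0],
  [0.028,0.0016,0.001,0,0,0,0],
  [0.028,0.0016,0.001,0,0,0,0],
])

```text
time: 13.0
tool_pos: [0.4694, -0.1055, 0.2485]
tcp_rot: [1.486, 1.002, -1.483]
wrist_force: [-0.7, -0.0, -1.5]
width: 0.107
```

Call:
jog_arm([
  [0.006,-0.0005,0,0,0,0,0],
  [0.012,-0.0005,0,0,0,0,0],
  [0.018,-0.0005,0,0,0,0,0],
  [0.024,-0.0005,0,0,0,0,0],
  [0.028,-0.0005,0,0,0,0,0],
  [0.028,-0.0005,0,0,0,0,0],
  [0.028,-0.0005,0,0,0,0,0],
])

```text
time: 13.7
tool_pos: [0.469, -0.1053, 0.2204]
tcp_rot: [1.486, 1.002, -1.483]
wrist_force: [0.1, -0.1, -0.5]
width: 0.109
```

```bash
python3 - <<'E'
from h import *
s=monitor.read_state();print(s['tool_pos'],s['width'],s['wrist_force'],s['torque'])
a=imaging.read_camera("side")[190:290,210:290]
cv2.imwrite("pics/f.png",cv2.resize(a,None,fx=6,fy=6,interpolation=2))
E
```

```text
[ 0.46896965 -0.10531762  0.2203506 ] 0.10936061557774837 [ 0.12258033 -0.06391011 -0.50422296] [ 0.05492644  0.03172222 -0.00547078]
```

View pics/f.png

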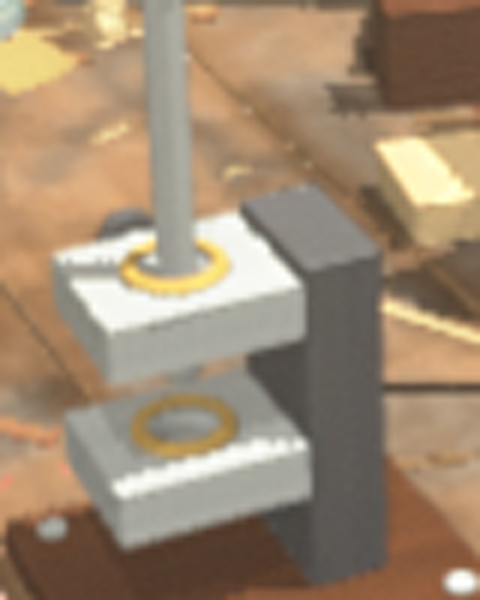

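The rod has passed through the upper bushing, its tip showing below it at crop (185,372), right above the lower collar at (185,426). I'll carry on down.

Call:
jog_arm([
  [0.006,0,0,0,0,0,0],
  [0.012,0,0,0,0,0,0],
  [0.018,0,0,0,0,0,0],
  [0.024,0,0,0,0,0,0],
  [0.03,0,0,0,0,0,0],
  [0.03,0,0,0,0,0,0],
  [0.03,0,0,0,0,0,0],
])

```text
time: 14.45
tool_pos: [0.4691, -0.1053, 0.1903]
tcp_rot: [1.486, 1.002, -1.483]
wrist_force: [-0.2, -0.5, -1.6]
width: 0.107
```

Call:
jog_arm([
  [0.006,0,0,0,0,0,0],
  [0.012,0,0,0,0,0,0],
  [0.018,0,0,0,0,0,0],
  [0.0245,0,0,0,0,0,0],
  [0.0245,0,0,0,0,0,0],
  [0.0245,0,0,0,0,0,0],
  [0.0245,0,0,0,0,0,0],
  [0.0245,0,0,0,0,0,0],
  [0.0245,0,0,0,0,0,0],
])

```text
time: 15.35
tool_pos: [0.4694, -0.1054, 0.1662]
tcp_rot: [1.487, 1.002, -1.482]
wrist_force: [-0.2, 0.4, -0.6]
width: 0.111
```

```bash
python3 - <<'E'
from h import *
s=monitor.read_state();print(s['tool_pos'],s['width'],s['wrist_force'],s['torque'],abs(s['joint_vel']).max())
t=s['tool_pos'];print(proj("side",t-[0,0,.133]))
im=imaging.read_camera("side");a=im[110:300,160:330]
cv2.imwrite("pics/g.png",cv2.resize(a,None,fx=3,fy=3,interpolation=2))
E
```

```text
[ 0.46939554 -0.10539884  0.16620564] 0.11087238350525869 [-0.233114    0.43378236 -0.56333442] [0.03590932 0.01466175 0.00973805] 0.0018553316641570152
[242.32121296 277.72760221]
```

View pics/g.png

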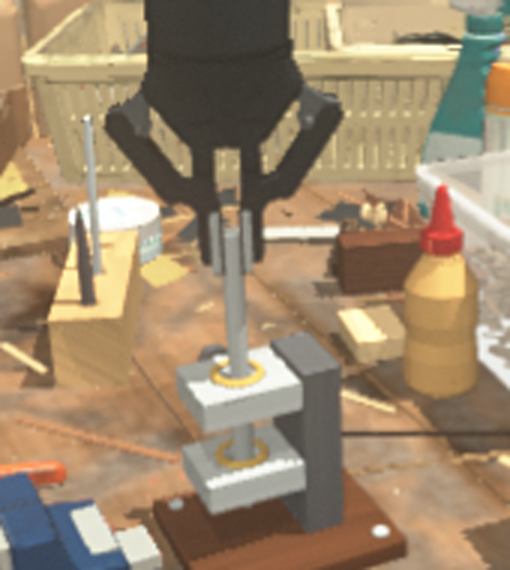

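```bash
python3 - <<'E'
from h import *
t=monitor.read_state()['tool_pos']
for z in(.205,.213,.221):print(z,proj("side",(t[0],t[1],z)))
im=cv2.imread("pics/g.png");print([int(im[r,228:240].mean()) for r in range(215,245,3)])
from workcell import finish_job
print(finish_job())
E
```

```text
0.205 [237.32009396 191.72202646]
0.213 [237.06783674 187.2755034 ]
0.221 [236.81366453 182.78699305]
[143, 143, 141, 145, 154, 166, 165, 159, 144, 143]
the job is handed in; nothing more can be done
None
```

I swapped the rods and handed the job in at about 15.4 s of the 64 s allowed. The hand-in gave no verdict.

- **Thin rod:** it stands released in the rack's middle hole. Its top leans about 17 mm towards the thick rod's old hole, roughly 0.1 rad against the 0.25 rad limit.
- **Thick rod:** it is still gripped, with the grip set to 80 N, and spans both bushings.
    - **Height:** the arm reading puts its lower end about 33 mm above the stand's underside, inside the 17–48 mm range. The rod's top was seen at row 186.7 against a predicted 187.3, so it did not slip in the grip.
    - **Forces and motion:** the wrist force was below 1 N and joint speeds were near zero.
- **Other objects:** in the last picture the punch, glue bottle and offcut look undisturbed. I judged that by eye and did not measure them.

**Not confirmed:** in the last picture the lower arm's front edge hides the thick rod's lower end. That it shows below the lower bushing comes from the arm reading and the rod's top, not from seeing it. The two cameras also disagreed by about 3 mm on where the bore is; I used the position of rod and collar in the side view, and the rod met no contact force on the way down.

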